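# Sweep turned slugs through the sizing gate

### The arm

A 6-joint arm with a two-finger parallel gripper is mounted at the origin on the work surface. World frame = base frame: x ahead of the robot, y to its left, z up, the work surface at z = 0. Lengths are in m, angles in rad, forces in N, time in s.
With the tool pointing down it reaches from about 0.375 to 0.975 m from the base axis. Payload 3.8 kg.
Tool frame: the origin (TCP) lies on the centre line of the jaws, within the pads' length; the fingertips stand 17 mm ahead of it and the grasp point (between the pads) lies 2 mm behind it (bot.tip_extent is the distance from the TCP to the fingertips, in m); z points along the fingers, y is the line along which they close (so a half turn about z gives the same grasp; the last joint's range is limited). The gripper opens to 85 mm and grips with 20 to 120 N. Pads are 22 mm wide; open, the fingers measure 114 mm over their backs; the gripper's body (76 mm by 85 mm) begins 54 mm behind the grasp point. The pads swing forward as they close: fully open they stand 13 mm farther back than shut.
Start: joints at [1.282, 0.264, 1.604, -0, 1.274, -0.037], TCP at [0.168, 0.654, 0.248] pointing down, gripper open.
Joint ranges: [-2.63, 2.63], [-0.94, 2.18], [0.31, 2.57], [-1.31, 4.45], [0, 2.66], [-2.55, 2.55]. Speed limits (rad/s): [2.57, 2.57, 3.14, 3.14, 3.14, 3.14].

### API

Orientations are given as a rotation vector (axis times angle).
In Python, from workcell import readout, read_camera, finish_job, bot gives the robot as it stands.
- The arm moves only by the tool jog_arm, never from a script. Its argument "deltas" is one flat list of numbers, 7 for each row, row after row: the shift along the tool's x, y, z in m, then the turn, a rotation vector about the tool's x, y, z in degrees, then the gripper command: -1 is shut, 1 is fully open, values between are in proportion. A call has 1 to 8 rows; each row is the pose to reach, as a shift and turn from the pose commanded when the call began, along the tool's axes at that moment; what a row does not reach only later rows make up. A row lasts 1/10 s, in which the tool goes at most 50 mm and 8.59 degrees, less where a joint would pass 70% of its speed; a pose out of reach is approached as far as the arm can. A call with a gripper value outside its range is refused whole. The fingers move at their own pace and stop on an object; "squeeze" is the grip in N (left out, the last holds). Time passes only in rows, so rows that repeat a pose let the fingers close. It gives the time, the measured TCP pose, the force, the opening and the grip force at its end, in the units of the state.
- readout.read_state(): the state, without advancing time (a new reading comes with each control period).
- read_camera(name): name is "scene" or "top" or "wrist"; returns a dict with "color" (420x560x3 uint8, blue, green, red), "fx", "fy", "cx", "cy" (pixels), "origin" and "attitude" of the camera in the world. Camera axes: x right, y down, z forward; pixel columns grow to the right and rows downward; lengths in m; the calibration is good to about 2 mm. A picture is of the moment at which its call begins. There is no depth.
- finish_job(): hands the job in; it is judged then, once.
The state is a dict: "time": time; "q": joint angles; "joint_vel": joint speeds; "joint_torque": joint torques, N m; "tool_pos": TCP position; "tcp_rot": TCP orientation; "wrist_force": force on the tool from outside, world axes, zero at the start; "torque": the same for the moment, N m; "width": opening from 0.0 (shut) to 1.0 (fully open); "grip_force": force on a finger pad.
Only numpy, scipy, OpenCV 4.12 (cv2) and the standard library are available. Lean on these libraries where they do the work, as an engineer would, in place of code of your own. Each camera call takes 0.05 s, during which the arm holds its last target. There are 200 camera calls.

### The job

Sweep the three small steel slugs on the sizing tray through the gate between its two pins, one after the other, so that each drops down the slot into the catch box below. Push them along the deck with the fingertips, gently: never grip, force or lift them. Leave the larger slug, which is too big for the gate, on the tray, and do not disturb the can, caliper and wrench lying around it.

Things in the scene. Friction and masses are not known exactly. Their poses are not given: they have to be found in the camera images.
- tray: blue sheet-metal sizing tray, fixed. Origin on the bench below the middle of the gate; x runs from the open deck through the gate to the slot (the way slugs are swept, roughly away from the robot), y across, z up. Deck top at z = 85 mm. Main deck inside its rims: x -212 to -53 mm, y -172 to 172 mm. Rims stand 14 mm above the deck.
- gate (a point): middle of the gate on the deck, at (0, 0, 85) mm of the tray, axes as the tray's. Gate: 40 mm clear between two upright steel dowel pins, 10 mm thick, 22 mm high, at x 0, y +-25 mm. Two steel guide bars, 10 mm thick, 14 mm high, run from the pins back and apart to x -48, y +-61 mm, where the mouth is about 110 mm wide.
- slot (a point): middle of the slot, level with the deck, at (34, 0, 85) mm of the tray, axes as the tray's. The slot is an opening in the deck just behind the pins: in the tray's frame x 6 to 62 mm, y -28 to 28 mm. A slug whose centre is pushed past x = 6 mm tips into it by itself. Below is the open blue catch box: x -32 to 75 mm, y -60 to 60 mm inside, its floor 82 mm below the deck.
- slug1: plain turned steel disc, 34 mm in diameter, 14 mm high, about 100 g, flat on the tray's deck, on which it slides easily; origin at its centre, half-way up (7 mm above the deck), z up. The three are alike, in any order; each starts in one of four places, in the tray's frame near (x, y) = (-140, +-36) and (-105, +-105) mm.
- slug2: plain turned steel disc, 34 mm in diameter, 14 mm high, about 100 g, flat on the tray's deck, on which it slides easily; origin at its centre, half-way up (7 mm above the deck), z up. The three are alike, in any order; each starts in one of four places, in the tray's frame near (x, y) = (-140, +-36) and (-105, +-105) mm.
- slug3: plain turned steel disc, 34 mm in diameter, 14 mm high, about 100 g, flat on the tray's deck, on which it slides easily; origin at its centre, half-way up (7 mm above the deck), z up. The three are alike, in any order; each starts in one of four places, in the tray's frame near (x, y) = (-140, +-36) and (-105, +-105) mm.
- big_slug: larger turned steel disc, 46 mm in diameter and 16 mm high (about 210 g), flat on the deck in the remaining one of the four places; too wide for the 40 mm gate; origin at its centre, half-way up (8 mm above the deck).
- can: red spray can, 54 mm in diameter, 130 mm high, upright on the bench beside the spout on the tray's -y side; origin at the centre of its foot.
- caliper: digital caliper, 235 mm long and 12 mm high, lying on the bench beside the tray on its +y side; origin at the middle of its underside, x along its beam.
- wrench: steel spanner, 180 mm long and 8 mm high, lying on the bench beside the tray on its -y side; origin at the middle of its underside, x along it.
Mind the look-alikes: they are no part of the job. What is shaped like the slug2 but purple or yellow is not meant. What is shaped like the slug3 but red is not meant.

How it is judged:
By the outcome, as a careful person would: the job done as asked, in the order asked, and still so for the second after the job is handed in, with the robot touching nothing.
It also fails if it takes over 72 s, if anything falls off the work surface, if the arm or the gripper's body presses on something with over 40 N, if the wrist force passes 120 N, or if a joint passes its speed limit or range.

## Working session

There is one attempt and no reset: what is moved stays moved. The work goes in short steps, Python scripts to look and compute and a tool call to move; the robot and the scene stay as the last step left them, time stands still between calls to the robot, and variables do not carry over. Pictures are saved under pics/ and viewed, at most 10 in all, crops included, and the job is handed in when it is done.

Besides the shell and the picture viewer there is one more tool, called after "Request:" as a command line: name --argument value ..., lists and objects as JSON in quotes. jog_arm: Moves the arm, as the interface text tells. Its arguments: {"type":"object","properties":{"deltas":{"type":"array"},"squeeze":{"type":"number"}},"required":["deltas"]}

```bash
mkdir -p pics; ls
python3 - <<'E'
from workcell import readout, read_camera, bot
import cv2
for n in ("top","scene"):
    c=read_camera(n); cv2.imwrite(f"pics/{n}0.png",c["color"]); print(n,c["fx"],c["cx"],c["cy"],c["origin"],c["attitude"])
s=readout.read_state(); print(s["time"],s["tool_pos"],s["tcp_rot"],s["width"])
E
```

```text
pics
top 514.8594940904813 281.10824597012436 206.20337573083464 [0.38647563 0.03830461 1.0510694 ] [-2.16206359  2.10239639 -0.21367033]
scene 445.1808873293751 286.1976025878617 208.5606848398831 [0.9930194  0.0690992  0.80505111] [-1.85189301 -2.00616174  0.54488573]
0.1 [0.16797248 0.65309226 0.24705811] [-0.39441482 -3.1163878   0.00323312] 0.9999618839139199
```

View pics/top0.png

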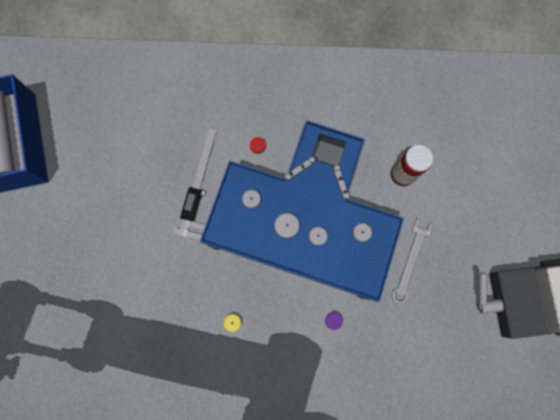

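View pics/scene0.png

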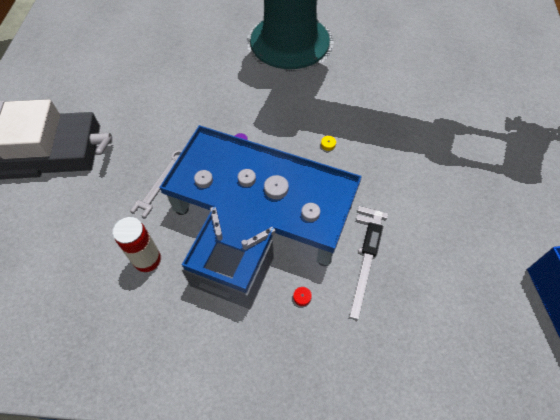

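Top view: the grey steel discs on the blue deck are at (251,199), (318,236) and (362,232), with a larger one at (287,225). Red (258,145), yellow (232,323) and purple (334,320) lie on the bench and are decoys. The three smaller grey discs are the slugs, and I'll confirm this with an enlarged crop and measured diameters.

```bash
cat > h.py <<'E'
import numpy as np, cv2
from scipy.spatial.transform import Rotation as R
from workcell import readout, read_camera, bot
def ray(c,uv,z):
    uv=np.atleast_2d(uv).astype(float)
    d=np.c_[(uv[:,0]-c["cx"])/c["fx"],(uv[:,1]-c["cy"])/c["fy"],np.ones(len(uv))]@R.from_rotvec(c["attitude"]).as_matrix().T
    o=np.array(c["origin"]); return (o+d*((z-o[2])/d[:,2])[:,None])[:,:2]
def proj(c,P):
    p=(np.atleast_2d(P)-c["origin"])@R.from_rotvec(c["attitude"]).as_matrix()
    return np.c_[p[:,0]/p[:,2]*c["fx"]+c["cx"],p[:,1]/p[:,2]*c["fy"]+c["cy"]]
def steel(c):
    h=cv2.cvtColor(c["color"],cv2.COLOR_BGR2HSV)
    return ((h[...,1]<70)&(h[...,2]>115)).astype(np.uint8)
def blobs(c,m,z,lo=60):
    out=[]
    for k in cv2.findContours(m,cv2.RETR_EXTERNAL,cv2.CHAIN_APPROX_NONE)[0]:
        if cv2.contourArea(k)<lo: continue
        (u,v),r=cv2.minEnclosingCircle(k); a=cv2.contourArea(k)
        w=ray(c,k[:,0,:],z); (x,y),rr=cv2.minEnclosingCircle(w.astype(np.float32))
        out.append((round(u),round(v),int(a),np.round([x,y,2*rr],4)))
    return out
E
python3 - <<'E'
from h import *
c=read_camera("top"); img=c["color"]
h=cv2.cvtColor(img,cv2.COLOR_BGR2HSV)
b=((h[...,0]>100)&(h[...,0]<125)&(h[...,1]>130)).astype(np.uint8)
b=cv2.morphologyEx(b,cv2.MORPH_CLOSE,np.ones((5,5)))
ks=[k for k in cv2.findContours(b,cv2.RETR_EXTERNAL,cv2.CHAIN_APPROX_SIMPLE)[0] if cv2.contourArea(k)>3000]
for k in ks:
    p=cv2.approxPolyDP(k,5,True)[:,0]; print(p.tolist()); print(np.round(ray(c,p,.099),3).tolist())
m=np.zeros_like(b); 
for k in ks: cv2.fillPoly(m,[cv2.convexHull(k)],1)
for x in blobs(c,steel(c)&m,.099): print(x)
cv2.imwrite("pics/crop.png",cv2.resize(img[110:310,190:450],None,fx=3,fy=3,interpolation=cv2.INTER_CUBIC))
E
```

```text
[[229, 162], [201, 241], [379, 299], [402, 218], [344, 200], [332, 166], [315, 161], [285, 180]]
[[0.646, 0.127], [0.494, 0.172], [0.397, -0.158], [0.548, -0.203], [0.579, -0.093], [0.645, -0.07], [0.653, -0.037], [0.614, 0.019]]
(318, 236, 250, array([ 0.5098, -0.0447,  0.0356]))
(362, 232, 253, array([ 0.5191, -0.1273,  0.0363]))
(286, 225, 459, array([0.528 , 0.0146, 0.048 ]))
(251, 198, 236, array([0.5766, 0.0823, 0.0361]))
(364, 200, 283, array([ 0.5813, -0.1321,  0.0848]))
(271, 168, 268, array([0.6365, 0.046 , 0.0812]))
```

View pics/crop.png

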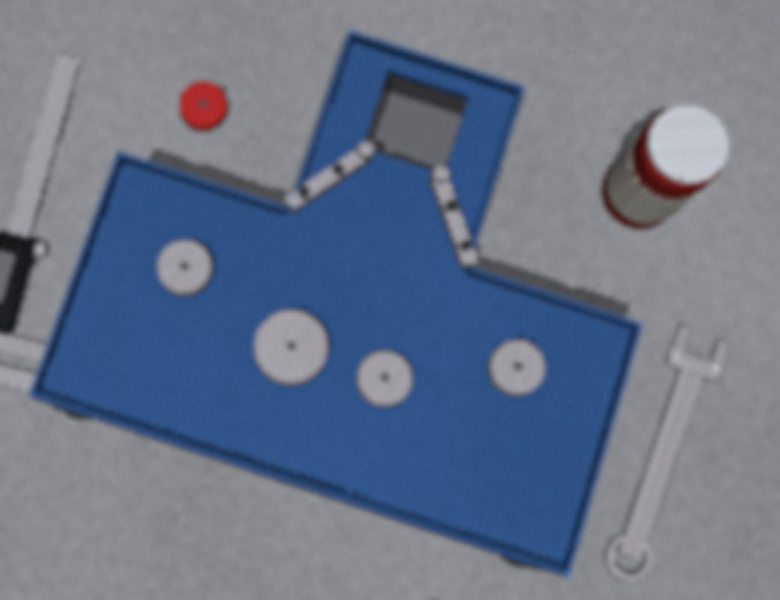

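The crop confirms it: three plain grey 34 mm discs (measured 36) and one 46 mm disc (measured 48) on the deck. The coloured discs are off the tray. Next is the tray frame, checked at the pins, and a row planner.

```bash
cat >> h.py <<'E'
YAW=-16.45; C,S=np.cos(np.radians(YAW)),np.sin(np.radians(YAW)); M=np.array([[C,-S],[S,C]])
corn=np.array([[.646,.127],[.494,.172],[.397,-.158],[.548,-.203]])
O=corn.mean(0)+M@[.1325,0]
tray=lambda w:(np.atleast_2d(w)-O)@M*1000
def plan(rows, side=None):
    """rows: tray TCP x,y mm, z world mm, theta deg (pocket direction); side -1/+1 = tool x side facing pocket"""
    s=readout.read_state(); R0=R.from_rotvec(s["tcp_rot"]); p0=np.array(s["tool_pos"])
    for x,y,z,th in rows:
        psi=th+YAW+(180 if side<0 else 0)
        T=R.from_euler("z",psi,degrees=True)*R.from_euler("x",180,degrees=True)
        P=np.r_[O+M@[x/1e3,y/1e3],z/1e3]
        d=R0.inv().apply(P-p0); t=(R0.inv()*T).as_rotvec(degrees=True)
        print(np.round(d,3).tolist(),np.round(t,1).tolist())
def disc(x,y,th,z=107,r=27.):
    a=np.radians(th); return (x-r*np.cos(a),y-r*np.sin(a),z,th)
E
python3 - <<'E'
from h import *
c=read_camera("top"); print(O, bot.tip_extent)
print("pins",tray(ray(c,[(190+369/3,110+149/3),(190+440/3,110+174/3)],.107)))
print("slot corners",tray(ray(c,[(190+390/3,110+74/3),(190+466/3,110+98/3)],.085)))
print("can top",tray(ray(c,(418,159),.13)))
for w in [(.5098,-.0447),(.5191,-.1273),(.528,.0146),(.5766,.0823)]: print(tray(w))
s=readout.read_state(); print(tray(s["tool_pos"][:2]))
# approach slug A from above then down
plan([disc(-145,-34,19,160),disc(-145,-34,19,107)],-1)
E
```

```text
[ 0.64832641 -0.05302115] 0.017
pins [[ -0.54184274  20.82414338]
 [ -2.07146884 -26.69163333]]
slot corners [[ 58.65764041  23.03120834]
 [ 58.64013718 -28.96995245]]
can top [[  55.23727831 -164.7862923 ]]
[[-135.21250722  -31.24715674]]
[[-102.90263726 -107.83254898]]
[[-134.54996937   30.77937825]]
[[-107.11048752  109.47070456]]
[[-660.63643023  541.39976478]]
[-0.469, -0.601, 0.088] [-0.1, -0.0, -17.0]
[-0.469, -0.601, 0.141] [-0.1, -0.0, -17.0]
```

```bash
sed -i 's/^O=.*/O=corn.mean(0)+M@[.1310,-.0025]  # shifted to agree with pins and slot/' h.py; python3 -c "
from h import *
plan([disc(-145,-32,19,200),disc(-145,-32,19,107)],-1)"
```

```text
[-0.468, -0.602, 0.048] [-0.1, -0.0, -17.0]
[-0.468, -0.601, 0.141] [-0.1, -0.0, -17.0]
```

Request:
jog_arm --deltas '[-0.23,-0.3,0.02,0,0,-8,-0.72,-0.47,-0.6,0.04,0,0,-17,-0.72,-0.47,-0.6,0.04,0,0,-17,-0.72,-0.47,-0.6,0.04,0,0,-17,-0.72,-0.47,-0.6,0.04,0,0,-17,-0.72,-0.47,-0.6,0.04,0,0,-17,-0.72,-0.47,-0.6,0.04,0,0,-17,-0.72,-0.47,-0.6,0.04,0,0,-17,-0.72]'

```text
time: 1.0
tool_pos: [0.3284, 0.2858, 0.2272]
tcp_rot: [-0.072, 3.14, 0.0]
wrist_force: [1.3, -0.0, 1.0]
width: 0.141
grip_force: 0.0
```

```bash
python3 -c "
from h import *
plan([disc(-145,-32,19,200)],-1)"
```

```text
[-0.127, -0.338, 0.027] [0.0, 0.0, 0.1]
```

Request:
jog_arm --deltas '[-0.127,-0.338,0.027,0,0,0,-0.72,-0.127,-0.338,0.027,0,0,0,-0.72,-0.127,-0.338,0.027,0,0,0,-0.72,-0.127,-0.338,0.027,0,0,0,-0.72,-0.127,-0.338,0.027,0,0,0,-0.72,-0.127,-0.338,0.027,0,0,0,-0.72,-0.127,-0.338,0.027,0,0,0,-0.72,-0.127,-0.338,0.027,0,0,0,-0.72]'

```text
time: 1.8
tool_pos: [0.4714, -0.0484, 0.2002]
tcp_rot: [-0.064, 3.14, -0.003]
wrist_force: [-0.8, 0.6, -1.2]
width: 0.141
grip_force: 0.0
```

```bash
python3 -c "
from h import *
c=read_camera('wrist'); cv2.imwrite('pics/w1.png',c['color'])
s=readout.read_state(); print(tray(s['tool_pos'][:2]),s['tool_pos'],s['width'])
gp=[(0,0),(0,25),(0,-25),(-48,61),(-48,-61),(-134,-29),(-133,33)]
for g in gp: print(g,proj(c,np.r_[O+M@(np.array(g)/1e3),.107 if g[0]>-10 else .099]).round())
for x in blobs(c,steel(c),.099,300): print(x, tray(x[3][:2]).round(1))
plan([disc(-145,-32,19,200)],-1)"
```

```text
[[-169.7506809   -42.70155992]] [ 0.47128538 -0.04787797  0.20002762] 0.14206775570615465
(0, 0) [[265. 415.]]
(0, 25) [[293. 423.]]
(0, -25) [[237. 407.]]
(-48, 61) [[351. 383.]]
(-48, -61) [[213. 343.]]
(-134, -29) [[284. 264.]]
(-133, 33) [[359. 288.]]
(556, 338, 2394, array([0.5686, 0.1815, 0.0988])) [[-141.4  204.8]]
(360, 282, 1778, array([0.5221, 0.0146, 0.049 ])) [[-138.7   31.6]]
(174, 270, 1508, array([ 0.5193, -0.1275,  0.0404])) [[-101.2 -105.5]]
(288, 266, 1051, array([ 0.5108, -0.0427,  0.0407])) [[-133.3  -26.5]]
(280, 195, 111630, array([ 0.4825, -0.084 ,  0.5054])) [[-148.8  -74.2]]
[0.0, 0.002, 0.0] [-0.1, 0.0, -0.2]
```

View pics/w1.png

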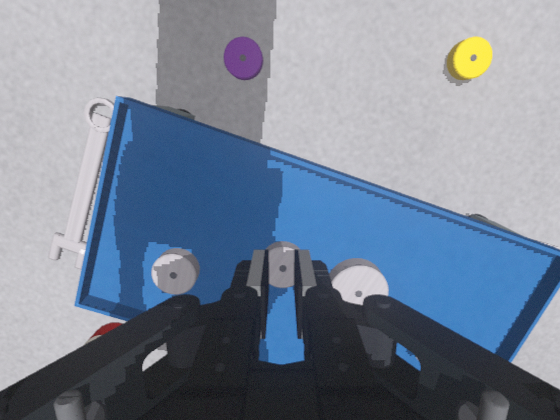

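The wrist view shows slug A's centre hole at (283,268), predicted (284,264), directly ahead of the fingers. The big one is at (359,294) and slug B at (173,275), so the positions agree.

Request:
jog_arm --deltas '[0,0.002,0.03,0,0,0,-0.72,0,0.002,0.06,0,0,0,-0.72,0,0.002,0.08,0,0,0,-0.72,0,0.002,0.093,0,0,0,-0.72,0,0.002,0.093,0,0,0,-0.72]'

```text
time: 2.35
tool_pos: [0.4681, -0.041, 0.1054]
tcp_rot: [0.072, -3.136, -0.002]
wrist_force: [0.0, -0.7, -0.4]
width: 0.139
grip_force: 0.0
```

```bash
python3 -c "
from h import *
s=readout.read_state(); print(tray(s['tool_pos'][:2]),s['tool_pos'][2],s['wrist_force'])
plan([disc(-134+i*8,-29+i*8*.326,18) for i in range(8)],-1)"
```

```text
[[-174.73184132  -37.03858819]] 0.10544199319415994 [ 0.00084163 -0.72572696 -0.40666587]
[-0.014, -0.005, -0.002] [0.1, -0.2, 1.1]
[-0.023, -0.005, -0.002] [0.1, -0.2, 1.1]
[-0.031, -0.006, -0.002] [0.1, -0.2, 1.1]
[-0.039, -0.006, -0.002] [0.1, -0.2, 1.1]
[-0.048, -0.006, -0.002] [0.1, -0.2, 1.1]
[-0.056, -0.006, -0.002] [0.1, -0.2, 1.1]
[-0.065, -0.006, -0.002] [0.1, -0.2, 1.1]
[-0.073, -0.006, -0.002] [0.1, -0.2, 1.1]
```

Request:
jog_arm --deltas '[-0.007,-0.005,-0.002,0,0,1,-0.72,-0.014,-0.005,-0.002,0,0,1,-0.72,-0.023,-0.005,-0.002,0,0,1,-0.72,-0.031,-0.006,-0.002,0,0,1,-0.72,-0.039,-0.006,-0.002,0,0,1,-0.72,-0.048,-0.006,-0.002,0,0,1,-0.72,-0.056,-0.006,-0.002,0,0,1,-0.72,-0.065,-0.006,-0.002,0,0,1,-0.72]'

```text
time: 3.15
tool_pos: [0.5359, -0.0453, 0.1092]
tcp_rot: [0.043, -3.141, -0.0]
wrist_force: [0.1, 0.0, -0.2]
width: 0.138
grip_force: 0.1
```

```bash
cat >> h.py <<'E'
def look(side,r=27.):
    s=readout.read_state(); t=tray(s['tool_pos'][:2])[0]
    X=R.from_rotvec(s["tcp_rot"]).apply([1,0,0])*side; th=np.degrees(np.arctan2(X[1],X[0]))-YAW
    print("t",s["time"],"tcp",t.round(1),"z",round(s['tool_pos'][2],4),"th",round(th,1),"pocket",(t+r*np.array([np.cos(np.radians(th)),np.sin(np.radians(th))])).round(1),"F",np.round(s["wrist_force"],1))
def topslugs():
    c=read_camera("top"); m=steel(c)
    for x in blobs(c,m,.099,120):
        t=tray(x[3][:2])[0]
        if -215<t[0]<70 and abs(t[1])<175 and x[3][2]<.055: print("disc",x[:3],t.round(1),x[3][2])
E
python3 -c "
from h import *
look(-1); topslugs()
plan([disc(-78,-11,18)]+[disc(-70+i*7,-8+i*1.1,18-i*2.3) for i in range(8)],-1)"
```

```text
t 3.15 tcp [-108.5  -21.9] z 0.1092 th 18.0 pocket [-82.8 -13.6] F [ 0.1  0.  -0.2]
disc (284, 225, 214) [-134.5   38.3] 0.0459
disc (251, 199, 249) [-105.7  111.4] 0.0361
[-0.004, 0.001, 0.003] [-0.0, 0.1, 0.0]
[-0.012, 0.001, 0.003] [-0.0, 0.1, 0.0]
[-0.019, 0.001, 0.003] [-0.0, 0.1, 2.3]
[-0.026, 0.001, 0.003] [-0.0, 0.1, 4.6]
[-0.033, 0.001, 0.003] [-0.0, 0.1, 6.9]
[-0.041, 0.001, 0.003] [0.0, 0.1, 9.2]
[-0.048, 0.001, 0.003] [0.0, 0.1, 11.5]
[-0.055, 0.001, 0.003] [0.0, 0.1, 13.8]
[-0.062, 0.001, 0.003] [0.0, 0.1, 16.1]
```

```bash
cat >> h.py <<'E'
def sceneslugs():
    c=read_camera("scene"); m=steel(c)
    for x in blobs(c,m,.099,120):
        t=tray(x[3][:2])[0]
        if -215<t[0]<70 and abs(t[1])<175 : print("scene",x[:3],t.round(1),x[3][2])
    return c
E
python3 -c "
from h import *
c=sceneslugs(); cv2.imwrite('pics/s1.png',cv2.resize(c['color'][110:310,110:370],None,fx=3,fy=3))"
```

```text
scene (310, 210, 211) [-101.3  111.6] 0.0342
scene (276, 186, 355) [-130.1   31.8] 0.0468
```

View pics/s1.png

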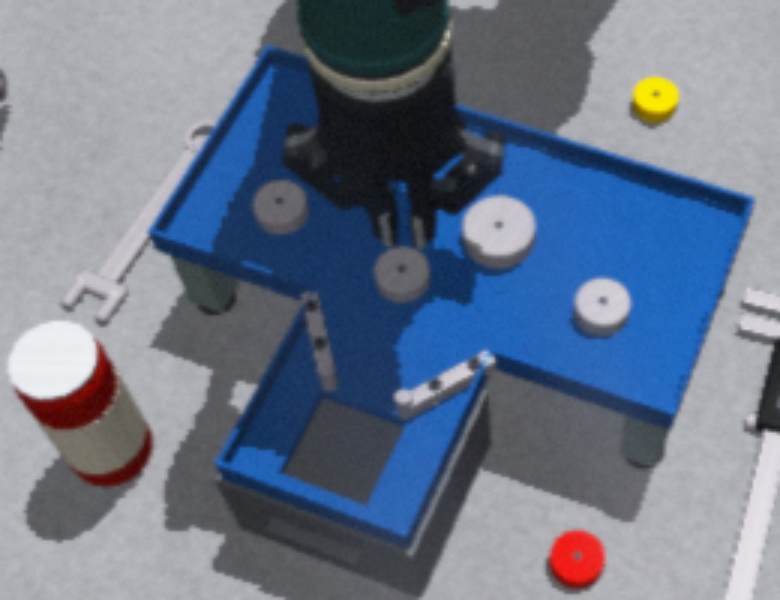

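The slug sits in front of the two fingers at scene crop (402,270), ahead of the mouth. The others are untouched.

Request:
jog_arm --deltas '[-0.006,0.001,0.002,0,0,0,-0.72,-0.012,0.001,0.002,0,0,0,-0.72,-0.019,0.001,0.002,0,0,2.3,-0.72,-0.026,0.001,0.002,0,0,4.6,-0.72,-0.033,0.001,0.002,0,0,6.9,-0.72,-0.041,0.001,0.002,0,0,9.2,-0.72,-0.048,0.001,0.002,0,0,11.5,-0.72,-0.055,0.001,0.002,0,0,13.8,-0.72]'

```text
time: 4.05
tool_pos: [0.5906, -0.0428, 0.1072]
tcp_rot: [-0.337, -3.123, -0.0]
wrist_force: [-0.4, 0.6, 0.4]
width: 0.143
grip_force: 0.1
```

```bash
sed -i 's/h\[...,2\]>115/h[...,2]>75/' h.py; python3 -c "
from h import *
look(-1); c=sceneslugs()
plan([disc(-20,0,2)]+[disc(-13+i*7,0,0) for i in range(5)],-1)"
```

```text
t 4.05 tcp [-56.8  -4. ] z 0.1072 th 4.1 pocket [-29.8  -2.1] F [-0.4  0.6  0.4]
scene (229, 261, 266) [44.6 13.7] 0.0593
scene (236, 220, 284) [-34.8  -7.1] 0.0594
scene (310, 212, 241) [-99.  111.9] 0.0381
scene (274, 186, 417) [-125.9   30.6] 0.055
scene (232, 152, 225) [-171.4  -76.8] 0.0996
[-0.009, 0.002, 0.0] [0.0, 0.1, 2.0]
[-0.016, 0.003, 0.0] [0.0, 0.1, 4.0]
[-0.023, 0.002, 0.0] [0.0, 0.1, 4.0]
[-0.03, 0.002, 0.0] [0.0, 0.1, 4.0]
[-0.037, 0.001, 0.0] [0.0, 0.1, 4.0]
[-0.044, 0.001, 0.0] [0.0, 0.1, 4.0]
```

Request:
jog_arm --deltas '[-0.008,0.002,0,0,0,2,-0.72,-0.016,0.002,0,0,0,4,-0.72,-0.023,0.002,0,0,0,4,-0.72,-0.03,0.002,0,0,0,4,-0.72,-0.036,0.002,0,0,0,4,-0.72,-0.038,0.002,0,0,0,4,-0.72]'

```text
time: 4.7
tool_pos: [0.6285, -0.0491, 0.1074]
tcp_rot: [0.443, 3.11, -0.0]
wrist_force: [-0.2, 0.0, 0.9]
width: 0.137
grip_force: 0.2
```

```bash
python3 -c "
from h import *
look(-1); c=sceneslugs(); cv2.imwrite('pics/s2.png',cv2.resize(c['color'][150:310,150:350],None,fx=3,fy=3))"
```

```text
t 4.7 tcp [-18.6   0.6] z 0.1074 th 0.2 pocket [8.4 0.7] F [-0.2  0.   0.9]
scene (225, 250, 672) [27.  -1.5] 0.1055
scene (310, 212, 243) [-98.8 111.7] 0.0388
scene (276, 187, 421) [-127.3   33.5] 0.0533
scene (222, 174, 264) [-118.   -74.7] 0.1087
```

View pics/s2.png

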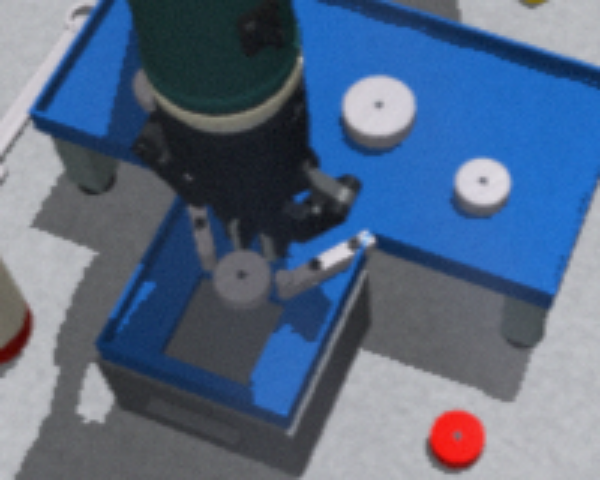

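The slug stands in the gate at crop (241,272), centred between the pins but not yet tipped. I'll push a little further.

Request:
jog_arm --deltas '[-0.002,0,0,0,0,0,-0.72,-0.004,0,0,0,0,0,-0.72,-0.006,0,0,0,0,0,-0.72,-0.006,0,0,0,0,0,-0.72]'

```text
time: 5.15
tool_pos: [0.6338, -0.0507, 0.1074]
tcp_rot: [0.443, 3.11, -0.0]
wrist_force: [1.0, 0.1, -0.5]
width: 0.137
grip_force: 0.0
```

```bash
python3 -c "
from h import *
look(-1); c=sceneslugs(); cv2.imwrite('pics/s3.png',cv2.resize(c['color'][150:310,150:350],None,fx=3,fy=3))
print(tray(ray(c,[(150+241/3,150+270/3)],.099)))"
```

```text
t 5.15 tcp [-13.1   0.6] z 0.1074 th 0.2 pocket [13.9  0.7] F [ 1.   0.1 -0.5]
[[ 6.42464364 -0.31774618]]
```

Request:
jog_arm --deltas '[0.015,0,0,0,0,0,-0.72,0.03,0,-0.01,0,0,0,-0.72,0.04,0,-0.04,0,0,0,-0.72,0.05,0,-0.08,0,0,0,-0.72,0.07,0.04,-0.09,0,0,0,-0.72,0.08,0.08,-0.09,0,0,0,-0.72,0.08,0.1,-0.09,0,0,0,-0.72]'

```text
time: 5.9
tool_pos: [0.5844, 0.0704, 0.1987]
tcp_rot: [0.441, 3.109, 0.002]
wrist_force: [0.4, 0.1, -1.0]
width: 0.136
grip_force: 0.0
```

```bash
python3 -c "
from h import *
look(-1); c=sceneslugs(); cv2.imwrite('pics/s4.png',cv2.resize(c['color'][110:310,110:370],None,fx=3,fy=3))"
```

```text
t 5.9 tcp [-94.7 102.8] z 0.1987 th 0.3 pocket [-67.7 102.9] F [ 0.4  0.1 -1. ]
```

View pics/s4.png

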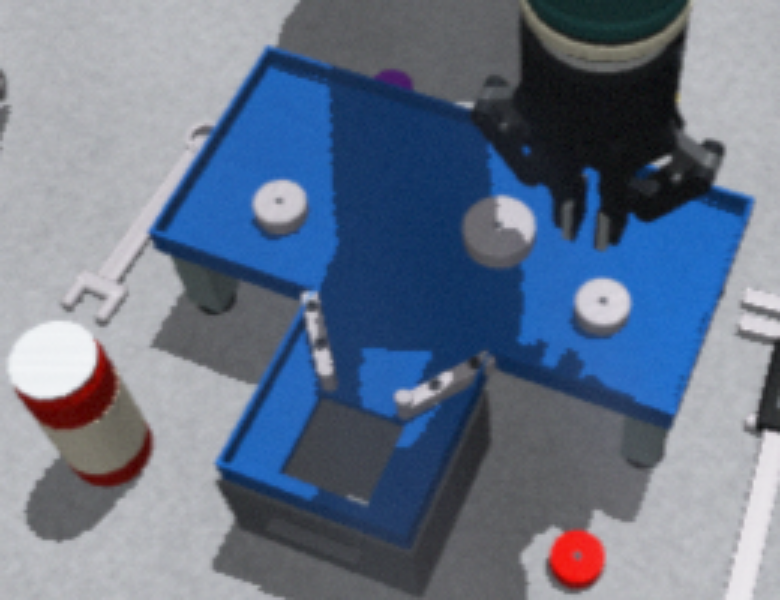

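Slot is clear and the slug gone into the box. Next is slug C at crop (602,303), on the +y side.

```bash
python3 -c "
from h import *
plan([disc(-106,121,-75,160)],-1)"
```

```text
[0.018, 0.042, 0.038] [0.2, -0.0, 75.4]
```

Request:
jog_arm --deltas '[0.018,0.042,0.01,0,0,8,-0.72,0.018,0.042,0.01,0,0,16,-0.72,0.018,0.042,0.01,0,0,24,-0.72,0.018,0.042,0.01,0,0,32,-0.72,0.018,0.042,0.02,0,0,40,-0.72,0.018,0.042,0.03,0,0,48,-0.72,0.018,0.042,0.038,0,0,56,-0.72,0.018,0.042,0.038,0,0,64,-0.72]'

```text
time: 6.75
tool_pos: [0.578, 0.1126, 0.1576]
tcp_rot: [-2.03, -2.395, 0.004]
wrist_force: [-0.1, 0.2, 0.8]
width: 0.142
grip_force: 0.0
```

Request:
jog_arm --deltas '[0,0,0,0,0,6,-0.72,0,0,0,0,0,11,-0.72,0,0,0,0,0,11,-0.72,0,0,0,0,0,11,-0.72]'

```text
time: 7.15
tool_pos: [0.5791, 0.1129, 0.1593]
tcp_rot: [2.243, 2.2, -0.0]
wrist_force: [0.4, 1.4, 0.1]
width: 0.137
grip_force: 0.0
```

```bash
python3 -c "
from h import *
look(-1); topslugs(); sceneslugs()
plan([disc(-106,121,-75,107)],-1)"
```

```text
t 7.15 tcp [-111.9  142. ] z 0.1593 th -74.7 pocket [-104.7  116. ] F [0.4 1.4 0.1]
disc (362, 232, 259) [-101.4 -105.3] 0.0363
[0.005, 0.0, 0.052] [-0.0, 0.0, 0.3]
```

Request:
jog_arm --deltas '[0.006,0,0.01,0,0,0,-0.72,0.006,0,0.03,0,0,0,-0.72,0.006,0,0.045,0,0,0,-0.72,0.006,0,0.052,0,0,0,-0.72,0.006,0,0.052,0,0,0,-0.72]'

```text
time: 7.75
tool_pos: [0.5778, 0.119, 0.1052]
tcp_rot: [-2.243, -2.196, 0.005]
wrist_force: [-0.2, 0.7, 0.6]
width: 0.141
grip_force: 0.0
```

```bash
python3 -c "
from h import *
look(-1)
P=[(-106,112,-75),(-101,98,-75),(-95,82,-74),(-88,66,-72),(-84,55,-71),(-81,45,-70)]
q=[P[0]]
for a,b in zip(P,P[1:]):
    q+= [tuple(np.array(a)+(np.array(b)-a)*k/2) for k in (1,2)]
plan([disc(*w) for w in q],-1)"
```

```text
t 7.75 tcp [-114.8  147.5] z 0.1052 th -74.8 pocket [-107.7  121.5] F [-0.2  0.7  0.6]
[-0.01, -0.001, -0.002] [-0.2, 0.0, 0.2]
[-0.017, -0.0, -0.002] [-0.2, 0.0, 0.2]
[-0.024, 0.0, -0.002] [-0.2, 0.0, 0.2]
[-0.033, 0.001, -0.002] [-0.2, 0.0, -0.3]
[-0.041, 0.002, -0.002] [-0.2, 0.0, -0.8]
[-0.05, 0.002, -0.002] [-0.2, 0.0, -1.8]
[-0.059, 0.003, -0.002] [-0.2, 0.0, -2.8]
[-0.065, 0.003, -0.002] [-0.2, 0.0, -3.3]
[-0.07, 0.004, -0.002] [-0.2, 0.0, -3.8]
[-0.076, 0.004, -0.002] [-0.2, 0.0, -4.3]
[-0.081, 0.003, -0.002] [-0.2, 0.0, -4.8]
```

Request:
jog_arm --deltas '[-0.008,-0.001,-0.002,0,0,0,-0.72,-0.016,0,-0.002,0,0,0,-0.72,-0.024,0,-0.002,0,0,0,-0.72,-0.032,0.001,-0.002,0,0,0,-0.72,-0.04,0.002,-0.002,0,0,-1,-0.72,-0.048,0.002,-0.002,0,0,-2,-0.72,-0.056,0.003,-0.002,0,0,-3,-0.72,-0.064,0.003,-0.002,0,0,-3,-0.72]'

```text
time: 8.55
tool_pos: [0.5812, 0.0541, 0.1097]
tcp_rot: [2.187, 2.255, 0.001]
wrist_force: [-1.3, 0.9, 0.3]
width: 0.143
grip_force: 0.1
```

```bash
cat >> h.py <<'E'
def interp(P,n):
    from scipy.interpolate import interp1d
    P=np.array(P,float); s=np.r_[0,np.cumsum(np.hypot(*np.diff(P[:,:2],axis=0).T))]
    return interp1d(s,P,axis=0)(np.linspace(0,s[-1],n))
E
python3 -c "
from h import *
look(-1); topslugs(); sceneslugs()
plan([disc(*w) for w in interp([(-86,57,-72),(-81,45,-70),(-68,22,-55),(-58,10,-38)],9)],-1)"
```

```text
t 8.55 tcp [-93.2  86.2] z 0.1097 th -71.8 pocket [-84.8  60.5] F [-1.3  0.9  0.3]
disc (362, 232, 258) [-101.4 -105.3] 0.0363
[-0.003, -0.002, 0.003] [0.0, 0.0, 0.1]
[-0.01, -0.002, 0.003] [0.0, 0.0, -0.9]
[-0.016, -0.002, 0.003] [0.0, 0.0, -2.3]
[-0.023, -0.002, 0.003] [0.0, 0.0, -6.2]
[-0.03, -0.003, 0.003] [0.0, 0.0, -10.1]
[-0.037, -0.003, 0.003] [0.0, 0.0, -14.0]
[-0.045, -0.004, 0.003] [0.0, 0.0, -18.9]
[-0.052, -0.005, 0.003] [0.0, 0.0, -26.4]
[-0.061, -0.005, 0.003] [0.0, 0.0, -33.9]
```

```bash
cat >> h.py <<'E'
def sceneslugs():
    c=read_camera("scene"); m=steel(c); k=np.zeros_like(m)
    poly=[(-205,-165),(-62,-165),(-62,-48),(-2,-14),(-2,14),(-62,48),(-62,165),(-205,165)]
    cv2.fillPoly(k,[proj(c,[np.r_[O+M@(np.array(p)/1e3),.09] for p in poly]).round().astype(np.int32)],1)
    for x in blobs(c,m&k,.099,60): print("scene",x[:3],tray(x[3][:2])[0].round(1),x[3][2])
    return c
E
python3 -c "
from h import *
c=sceneslugs(); cv2.imwrite('pics/s5.png',cv2.resize(c['color'][110:310,110:370],None,fx=3,fy=3))"
```

```text
scene (280, 211, 235) [-80.1  58.8] 0.039
scene (275, 187, 307) [-126.    32.7] 0.0524
scene (203, 178, 225) [ -94.2 -104.2] 0.0415
scene (292, 159, 165) [-199.    39.4] 0.0821
```

View pics/s5.png

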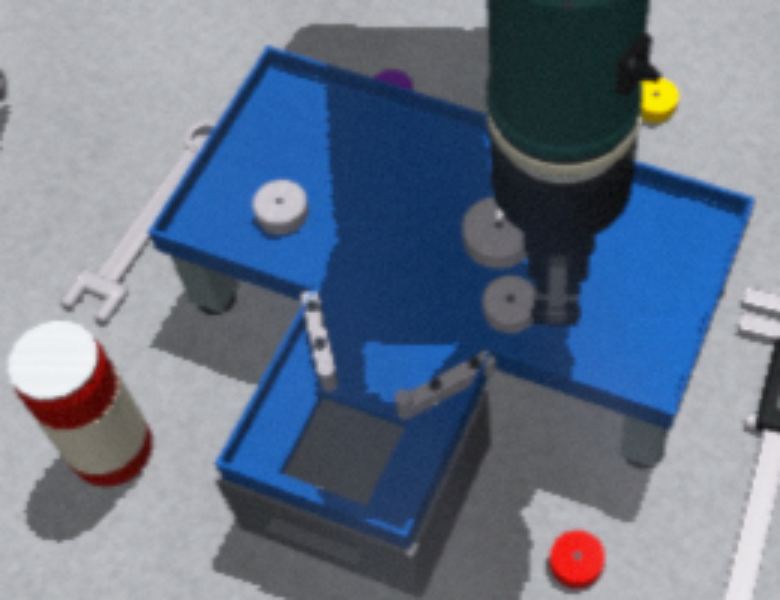

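The slug at crop (509,302) is seated in the pocket, clear of the big one. Continuing round the curve.

Request:
jog_arm --deltas '[-0.004,-0.001,0.002,0,0,0,-0.72,-0.01,-0.002,0.003,0,0,-1,-0.72,-0.016,-0.002,0.003,0,0,-2.5,-0.72,-0.023,-0.002,0.003,0,0,-6,-0.72,-0.03,-0.003,0.003,0,0,-10,-0.72,-0.037,-0.003,0.003,0,0,-14,-0.72,-0.045,-0.004,0.003,0,0,-19,-0.72,-0.052,-0.005,0.003,0,0,-26,-0.72]'

```text
time: 9.5
tool_pos: [0.5772, 0.0025, 0.1061]
tcp_rot: [-1.616, -2.694, 0.0]
wrist_force: [-0.3, 0.8, -0.4]
width: 0.137
grip_force: 0.1
```

```bash
python3 -c "
from h import *
look(-1); sceneslugs()
plan([disc(*w) for w in interp([(-64,17,-47),(-58,9,-38),(-44,3,-20),(-25,0,-4),(-18,0,0)],9)],-1)"
```

```text
t 9.5 tcp [-82.4  35.6] z 0.1061 th -45.5 pocket [-63.5  16.4] F [-0.3  0.8 -0.4]
scene (256, 212, 255) [-61.6  20.3] 0.0416
scene (282, 194, 151) [-115.4   50.2] 0.0697
scene (203, 178, 229) [ -94.4 -103.6] 0.0406
scene (262, 152, 200) [-192.9  -24.1] 0.0923
[0.001, 0.001, -0.001] [-0.1, 0.0, 1.8]
[-0.005, -0.002, -0.001] [-0.1, 0.0, -4.0]
[-0.012, -0.005, -0.001] [-0.1, 0.0, -10.6]
[-0.018, -0.006, -0.001] [-0.1, 0.0, -18.2]
[-0.026, -0.007, -0.001] [-0.1, 0.0, -25.6]
[-0.032, -0.005, -0.001] [-0.1, 0.0, -31.0]
[-0.039, -0.003, -0.001] [-0.1, 0.0, -36.3]
[-0.045, -0.001, -0.001] [-0.1, 0.0, -41.5]
[-0.051, 0.002, -0.001] [-0.1, 0.0, -45.2]
```

Request:
jog_arm --deltas '[-0.005,-0.002,0,0,0,-4,-0.72,-0.012,-0.005,0,0,0,-10.5,-0.72,-0.018,-0.006,0,0,0,-18,-0.72,-0.026,-0.007,0,0,0,-25.5,-0.72,-0.032,-0.005,0,0,0,-31,-0.72,-0.039,-0.003,0,0,0,-36,-0.72,-0.045,-0.001,0,0,0,-41.5,-0.72,-0.051,0.002,0,0,0,-45,-0.72]'

```text
time: 10.35
tool_pos: [0.6029, -0.0414, 0.106]
tcp_rot: [-0.468, -3.106, 0.0]
wrist_force: [-1.1, -0.1, 0.8]
width: 0.14
grip_force: 0.1
```

```bash
python3 -c "
from h import *
look(-1); sceneslugs()
plan([disc(*w) for w in interp([(-18,0,0),(14,0,0)],6)],-1)"
```

```text
t 10.35 tcp [-45.4   0.8] z 0.106 th -0.7 pocket [-18.4   0.5] F [-1.1 -0.1  0.8]
scene (237, 225, 274) [-26.   -1.1] 0.0587
scene (274, 190, 463) [-119.6   33.4] 0.068
scene (203, 178, 136) [ -93.9 -105.4] 0.0399
scene (232, 161, 218) [-152.4  -68.2] 0.0979
[0.001, -0.001, -0.001] [-0.0, 0.0, -0.6]
[-0.006, -0.001, -0.001] [-0.0, 0.0, -0.6]
[-0.012, -0.0, -0.001] [-0.0, 0.0, -0.6]
[-0.018, -0.0, -0.001] [-0.0, 0.0, -0.6]
[-0.025, -0.0, -0.001] [-0.0, 0.0, -0.6]
[-0.031, -0.0, -0.001] [-0.0, 0.0, -0.6]
```

Request:
jog_arm --deltas '[-0.006,0,0,0,0,0,-0.72,-0.012,0,0,0,0,0,-0.72,-0.018,0,0,0,0,0,-0.72,-0.025,0,0,0,0,0,-0.72,-0.029,0,0,0,0,0,-0.72,-0.033,0,0,0,0,0,-0.72,-0.033,0,0,0,0,0,-0.72]'

```text
time: 11.1
tool_pos: [0.6352, -0.0512, 0.1064]
tcp_rot: [0.471, 3.106, -0.0]
wrist_force: [-0.2, 0.1, 0.5]
width: 0.138
grip_force: 0.0
```

Request:
jog_arm --deltas '[0.02,0,0,0,0,0,-0.72,0.035,0,-0.01,0,0,0,-0.72,0.04,0,-0.05,0,0,0,-0.72,0.05,0,-0.09,0,0,0,-0.72,0.07,-0.04,-0.09,0,0,8,-0.72,0.08,-0.08,-0.09,0,0,8,-0.72,0.09,-0.12,-0.09,0,0,8,-0.72,0.09,-0.14,-0.09,0,0,8,-0.72]'

```text
time: 11.9
tool_pos: [0.5049, -0.1598, 0.1965]
tcp_rot: [-0.688, -3.065, 0.001]
wrist_force: [0.5, 0.3, -0.8]
width: 0.136
grip_force: 0.0
```

```bash
python3 -c "
from h import *
look(1); topslugs(); c=sceneslugs(); cv2.imwrite('pics/s6.png',cv2.resize(c['color'][110:310,110:370],None,fx=3,fy=3))
plan([disc(-101,-117,75,160)],1)"
```

```text
t 11.9 tcp [-105.8 -140.5] z 0.1965 th 171.1 pocket [-132.5 -136.3] F [ 0.5  0.3 -0.8]
disc (362, 232, 257) [-100.7 -105.9] 0.0378
disc (287, 225, 465) [-133.   33.] 0.0479
scene (276, 187, 418) [-127.    32.7] 0.053
scene (203, 178, 222) [ -94.4 -103.6] 0.0406
[0.003, -0.003, 0.037] [-0.0, 0.1, 96.0]
```

View pics/s6.png

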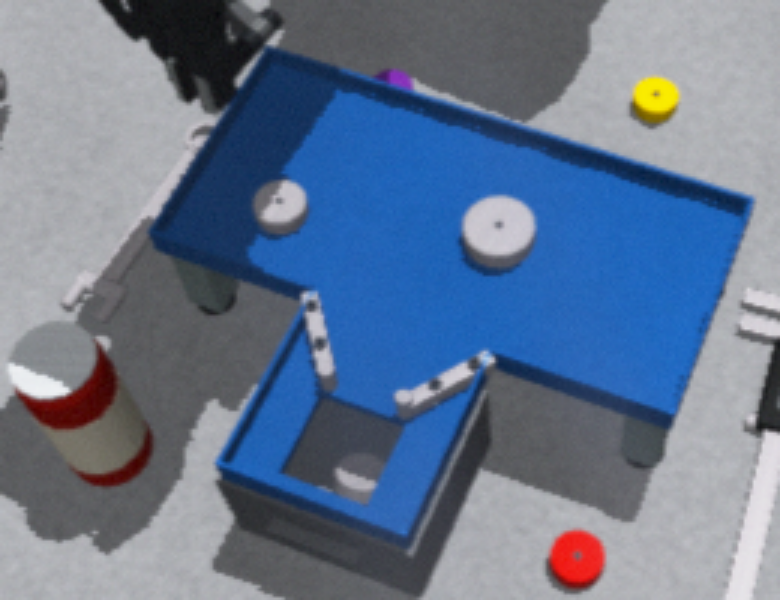

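A slug is visible in the box at crop (357,475), and the big slug is undisturbed. Only slug B at (280,205) remains. I'll turn 96° at height and come in behind it.

Request:
jog_arm --deltas '[0.003,-0.003,0,0,0,8,-0.72,0.003,-0.003,0,0,0,16,-0.72,0.003,-0.003,0,0,0,24,-0.72,0.003,-0.003,0,0,0,32,-0.72,0.003,-0.003,0,0,0,40,-0.72,0.003,-0.003,0,0,0,48,-0.72,0.003,-0.003,0,0,0,56,-0.72,0.003,-0.003,0,0,0,64,-0.72]'

```text
time: 12.8
tool_pos: [0.5036, -0.1584, 0.1963]
tcp_rot: [-2.212, -2.23, -0.001]
wrist_force: [0.1, 0.9, -0.1]
width: 0.14
grip_force: 0.0
```

Request:
jog_arm --deltas '[0,0,0.01,0,0,8,-0.72,0,0,0.02,0,0,16,-0.72,0,0,0.03,0,0,24,-0.72,0,0,0.037,0,0,32,-0.72,0,0,0.037,0,0,32,-0.72,0,0,0.037,0,0,32,-0.72]'

```text
time: 13.4
tool_pos: [0.5034, -0.1588, 0.1593]
tcp_rot: [-2.734, -1.547, -0.0]
wrist_force: [-0.2, 0.3, 0.2]
width: 0.139
grip_force: 0.0
```

```bash
python3 -c "
from h import *
look(1)
plan([disc(-101,-115,75,107)],1)"
```

```text
t 13.4 tcp [-107.5 -140. ] z 0.1593 th 75.4 pocket [-100.7 -113.8] F [-0.2  0.3  0.2]
[-0.001, -0.0, 0.052] [-0.0, -0.0, 0.4]
```

Request:
jog_arm --deltas '[-0.003,0,0.01,0,0,0,-0.72,-0.003,0,0.03,0,0,0,-0.72,-0.003,0,0.045,0,0,0,-0.72,-0.003,0,0.052,0,0,0,-0.72,-0.003,0,0.052,0,0,0,-0.72]'

```text
time: 13.9
tool_pos: [0.5004, -0.1617, 0.1057]
tcp_rot: [-2.735, -1.541, 0.003]
wrist_force: [-0.3, 0.6, -0.0]
width: 0.139
grip_force: 0.0
```

```bash
python3 -c "
from h import *
look(1); topslugs()
plan([disc(*w) for w in interp([(-101,-113,75),(-101,-105,75),(-90,-82,74),(-84,-60,71)],9)],1)"
```

```text
t 13.9 tcp [-109.6 -143.6] z 0.1057 th 75.2 pocket [-102.7 -117.5] F [-0.3  0.6 -0. ]
disc (362, 232, 258) [-101.5 -105.4] 0.0362
disc (287, 225, 465) [-133.    32.8] 0.0479
[0.005, -0.0, -0.0] [-0.1, 0.0, 0.2]
[0.011, -0.002, -0.0] [-0.1, 0.0, 0.2]
[0.018, -0.001, -0.0] [-0.1, 0.0, 0.5]
[0.025, -0.0, -0.0] [-0.1, 0.0, 0.8]
[0.032, 0.001, -0.0] [-0.1, 0.0, 1.0]
[0.039, 0.002, -0.0] [-0.1, 0.0, 1.5]
[0.046, 0.001, -0.0] [-0.1, 0.0, 2.4]
[0.053, 0.001, -0.0] [-0.1, 0.0, 3.3]
[0.06, 0.001, -0.0] [-0.1, 0.0, 4.2]
```

Request:
jog_arm --deltas '[0.005,-0.001,0,0,0,0,-0.72,0.011,-0.002,0,0,0,0,-0.72,0.018,-0.001,0,0,0,0.5,-0.72,0.025,0,0,0,0,1,-0.72,0.032,0.001,0,0,0,1,-0.72,0.039,0.002,0,0,0,1.5,-0.72,0.046,0.001,0,0,0,2.5,-0.72,0.053,0.001,0,0,0,3.5,-0.72]'

```text
time: 14.75
tool_pos: [0.5303, -0.1166, 0.1073]
tcp_rot: [-2.784, -1.456, 0.0]
wrist_force: [0.8, 0.1, -0.0]
width: 0.142
grip_force: 0.1
```

```bash
python3 -c "
from h import *
look(1); sceneslugs()
plan([disc(*w) for w in interp([(-86,-67,72),(-81,-45,70),(-70,-24,55),(-64,-17,47)],9)],1)"
```

```text
t 14.75 tcp [-93.7 -92. ] z 0.1073 th 71.7 pocket [-85.2 -66.3] F [ 0.8  0.1 -0. ]
scene (216, 188, 240) [-80.9 -72.4] 0.0517
scene (276, 187, 419) [-127.    32.7] 0.053
[-0.002, -0.0, 0.0] [0.0, -0.0, -0.4]
[0.005, -0.001, 0.0] [0.0, -0.0, 0.3]
[0.012, -0.002, 0.0] [0.0, -0.0, 0.9]
[0.019, -0.003, 0.0] [0.0, -0.0, 1.5]
[0.026, -0.004, 0.0] [0.0, -0.0, 4.9]
[0.033, -0.005, 0.0] [0.0, -0.0, 9.3]
[0.04, -0.006, 0.0] [0.0, -0.0, 13.7]
[0.048, -0.007, 0.0] [0.0, -0.0, 18.6]
[0.055, -0.007, 0.0] [0.0, -0.0, 24.6]
```

Request:
jog_arm --deltas '[0.005,-0.001,0,0,0,0.5,-0.72,0.012,-0.002,0,0,0,1,-0.72,0.019,-0.003,0,0,0,1.5,-0.72,0.026,-0.004,0,0,0,5,-0.72,0.033,-0.005,0,0,0,9,-0.72,0.04,-0.006,0,0,0,14,-0.72,0.048,-0.007,0,0,0,18.5,-0.72,0.055,-0.007,0,0,0,24.5,-0.72]'

```text
time: 15.6
tool_pos: [0.5557, -0.0674, 0.1073]
tcp_rot: [-3.031, -0.827, 0.0]
wrist_force: [-0.5, 0.2, 0.3]
width: 0.142
grip_force: 0.1
```

```bash
python3 -c "
from h import *
look(1); c=sceneslugs(); cv2.imwrite('pics/s7.png',cv2.resize(c['color'][110:310,110:370],None,fx=3,fy=3))
plan([disc(*w) for w in interp([(-64,-17,47),(-58,-9,38),(-44,-3,20),(-25,0,4),(-18,0,0)],9)],1)"
```

```text
t 15.6 tcp [-83.3 -37.5] z 0.1073 th 47.0 pocket [-64.8 -17.8] F [-0.5  0.2  0.3]
scene (238, 202, 259) [-71.6 -19.8] 0.0598
scene (276, 187, 419) [-127.3   33.5] 0.0533
scene (217, 141, 202) [-186.4 -118.6] 0.0864
[0.0, 0.0, 0.0] [-0.0, -0.1, -0.2]
[0.007, -0.003, 0.0] [-0.0, -0.1, 5.6]
[0.013, -0.005, 0.0] [-0.0, -0.1, 12.2]
[0.02, -0.006, 0.0] [-0.0, -0.1, 19.8]
[0.028, -0.007, 0.0] [-0.0, -0.1, 27.2]
[0.034, -0.005, 0.0] [-0.0, -0.1, 32.5]
[0.04, -0.003, 0.0] [-0.0, -0.1, 37.9]
[0.047, -0.001, 0.0] [-0.0, -0.0, 43.1]
[0.053, 0.002, 0.0] [-0.0, -0.0, 46.8]
```

View pics/s7.png

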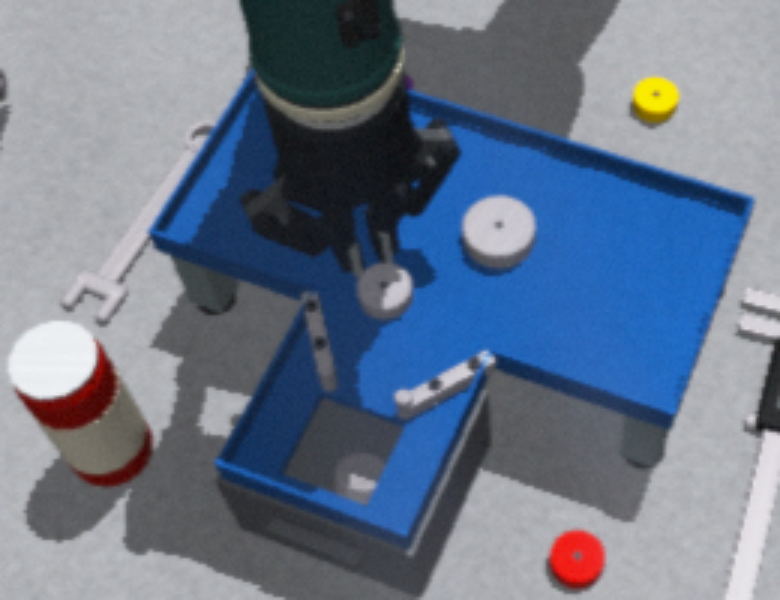

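The slug sits in the pocket at crop (385,288), in the mouth. That was my tenth picture, so the rest is checked by numbers.

Request:
jog_arm --deltas '[0.007,-0.003,0,0,0,5.5,-0.72,0.013,-0.005,0,0,0,12,-0.72,0.02,-0.006,0,0,0,19.5,-0.72,0.028,-0.007,0,0,0,27,-0.72,0.034,-0.005,0,0,0,32.5,-0.72,0.04,-0.003,0,0,0,38,-0.72,0.047,-0.001,0,0,0,43,-0.72,0.053,0.002,0,0,0,47,-0.72]'

```text
time: 16.45
tool_pos: [0.6023, -0.0424, 0.1072]
tcp_rot: [-3.11, 0.446, 0.001]
wrist_force: [0.8, -0.5, 0.6]
width: 0.142
grip_force: 0.1
```

```bash
python3 -c "
from h import *
look(1); c=sceneslugs()
plan([disc(*w) for w in interp([(-18,0,0),(14,0,0)],6)],1)"
```

```text
t 16.45 tcp [-45.7  -0.4] z 0.1072 th 0.1 pocket [-18.7  -0.3] F [ 0.8 -0.5  0.6]
scene (236, 225, 283) [-25.1  -3.7] 0.0591
scene (273, 188, 459) [-120.9   31.7] 0.0648
scene (232, 158, 227) [-158.3  -73.1] 0.1014
[-0.0, -0.0, 0.0] [-0.0, -0.1, 0.0]
[0.006, -0.0, 0.0] [-0.0, -0.1, 0.0]
[0.012, -0.0, 0.0] [-0.0, -0.1, 0.0]
[0.019, -0.0, 0.0] [-0.0, -0.1, 0.0]
[0.025, -0.0, 0.0] [-0.0, -0.1, 0.0]
[0.032, -0.0, 0.0] [-0.0, -0.1, 0.0]
```

Request:
jog_arm --deltas '[0.006,0,0,0,0,0,-0.72,0.012,0,0,0,0,0,-0.72,0.018,0,0,0,0,0,-0.72,0.025,0,0,0,0,0,-0.72,0.03,0,0,0,0,0,-0.72,0.034,0,0,0,0,0,-0.72,0.034,0,0,0,0,0,-0.72]'

```text
time: 17.2
tool_pos: [0.6354, -0.0524, 0.1074]
tcp_rot: [3.11, -0.444, 0.001]
wrist_force: [0.2, 0.1, -0.2]
width: 0.142
grip_force: 0.0
```

Request:
jog_arm --deltas '[-0.02,0,0,0,0,0,-0.72,-0.035,0,-0.01,0,0,0,-0.72,-0.04,0,-0.05,0,0,0,-0.72,-0.06,0,-0.09,0,0,0,-0.72,-0.1,0,-0.12,0,0,0,-0.72,-0.12,-0.05,-0.14,0,0,0,-0.72,-0.12,-0.1,-0.15,0,0,0,-0.72,-0.12,-0.15,-0.15,0,0,0,-0.72]'

```text
time: 18.0
tool_pos: [0.5599, 0.1191, 0.2603]
tcp_rot: [-3.108, 0.445, -0.008]
wrist_force: [0.1, -0.6, -0.2]
width: 0.14
grip_force: 0.0
```

```bash
python3 -c "
from h import *
look(1); topslugs(); c=sceneslugs()
# box interior seen through the slot: discs on floor z~.003-.03, scene and top
for n in ('scene','top'):
    c=read_camera(n); k=np.zeros(c['color'].shape[:2],np.uint8)
    cv2.fillPoly(k,[proj(c,[np.r_[O+M@(np.array(p)/1e3),.085] for p in [(6,-28),(62,-28),(62,28),(6,28)]]).round().astype(np.int32)],1)
    g=cv2.cvtColor(c['color'],cv2.COLOR_BGR2GRAY); print(n,k.sum(),np.percentile(g[k>0],[5,25,50,75,95]))
    for x in blobs(c,((g>115)&(k>0)).astype(np.uint8),.03,10): print(x,tray(x[3][:2])[0].round(1))
"
```

```text
t 18.0 tcp [-132.1  142.6] z 0.2603 th 0.1 pocket [-105.1  142.6] F [ 0.1 -0.6 -0.2]
disc (287, 225, 459) [-133.2   32.7] 0.0475
scene (276, 187, 412) [-126.5   33.4] 0.0523
scene 1010 [ 58.    69.    74.    95.   154.55]
(228, 269, 62, array([ 0.6791, -0.0643,  0.028 ])) [34.2  0.4]
top 838 [ 62.  81. 129. 181. 203.]
(329, 155, 445, array([ 0.6866, -0.0714,  0.0663])) [43.4 -4.3]
```

```bash
python3 -c "
from h import *
for n in ('scene','top'):
    c=read_camera(n); h=cv2.cvtColor(c['color'],cv2.COLOR_BGR2HSV)
    for x in (-40,-25,-12,0):
        u,v=proj(c,np.r_[O+M@[x/1e3,0],.085])[0].round().astype(int); print(n,x,h[v,u])
"
```

```text
scene -40 [109 194 101]
scene -25 [107 181 104]
scene -12 [107 203 180]
scene 0 [107 200 185]
top -40 [108 160 102]
top -25 [107 163 125]
top -12 [108 164 171]
top 0 [108 162 170]
```

The gate and throat show bare blue deck, and only the big slug is left, in its original place.

```bash
python3 -c "
from workcell import finish_job
print(finish_job())"
```

```text
the job is handed in; nothing more can be done
None
```

I swept all three small slugs through the gate one after another; a final camera colour check shows the gate and deck clear, the big slug sits unmoved on the tray, and I handed the job in at about 18 s of the 72 s allowed.

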